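# Open the pressure tank in the sign workshop

## Task

Open the wide, low pressure tank for refilling: turn its black cap anticlockwise (seen from above) to the first stop without pushing it down, press it down there, and turn on past the stop until it is free. Lift the cap off and stand it upright on its rim inside the aluminium tray. Do not touch the tall, narrow tank, which has the same cap.

Things in the scene. Friction and masses are not known exactly. Their poses are not given: they have to be found in the camera images.
- cap_grip (a point): Black cap of the wide tank, loose, 0.3 kg: 70 mm across, 32 mm high, on its flat top a grip bar 60 long, 14 thick, 33 high. Point on the axis in the bar, 53 above the cap's lower rim, 21 above the flat top. x along the bar, z up. Anticlockwise: first stop at 25 deg (0 = bar along neck x); there press 10 mm (8 to 12) against a 7 to 12 N spring; kept down, turn on: free from 60 to 85 deg, 73 best.
- neck (a point): Centre of the upper rim of the wide tank's filler neck, 39 mm below cap_grip while the cap is closed. x: the bar's direction when fully closed (it starts at 0 to 7 deg), z up. Tank grey, fixed, 156 mm across, 140 high; the neck stands 34 above it; a gauge on its side reaches 110 from the axis, below 95 high. The cap, once free, lifts straight up and is clear of the neck after 35 mm.
- tray_in (a point): Centre of the inner floor of the shallow aluminium tray, fixed to the bench: 150 x 130 mm outside (x, y), 18 high, walls and floor 4 thick, z up. With the cap standing in it, cap_grip is 53 mm above this point.
- tall_tank: The tall, narrow grey tank, to be left alone, fixed: 100 mm across, 190 high, with the same cap and bar on top reaching 275 above the bench; a gauge on its side reaches 82 from the axis, 100 up. Origin on the bench under its centre, z up.
There are look-alikes about, which are no part of the job. There is more than one size of the part that bears cap_grip; the job needs the larger.

How it is judged:
By the outcome, as a careful person would: the job done as asked, in the order asked, and still so for the second after the job is handed in, with the robot touching nothing.
It also fails if it takes over 51 s, if anything falls off the work surface, if the arm or the gripper's body presses on something with over 40 N, if the wrist force passes 120 N, or if a joint passes its speed limit or range.

## Robot

A 6-joint arm with a two-finger parallel gripper is mounted at the origin on the work surface. World frame = base frame: x ahead of the robot, y to its left, z up, the work surface at z = 0. Lengths are in m, angles in rad, forces in N, time in s.
With the tool pointing down it reaches from about 0.325 to 1 m from the base axis. Payload 5.1 kg.
Tool frame: the origin (TCP) lies between the finger pads; the fingertips stand 11 mm ahead of it and the grasp point (between the pads) lies 8 mm behind it (env.tcp_to_tips is the distance from the TCP to the fingertips, in m); z points along the fingers, x is the direction in which the jaws open and shut, and the axes are right-handed (so a half turn about z gives the same grasp; the last joint's range is limited). The gripper opens to 85 mm and grips with 20 to 120 N. Pads are 22 mm wide; open, the fingers measure 114 mm over their backs; the gripper's body (76 mm by 85 mm) begins 54 mm behind the grasp point. The pads swing forward as they close: fully open they stand 13 mm farther back than shut.
Start: joints at [-1.263, 0.124, 1.65, -0, 1.367, -0.083], TCP at [0.248, -0.601, 0.242] pointing down, gripper open.
Joint ranges: [-2.61, 2.61], [-1.02, 2.33], [0.03, 2.71], [-1.35, 4.49], [0.32, 2.68], [-2.91, 2.91]. Speed limits (rad/s): [2.57, 2.57, 3.14, 3.14, 3.14, 3.14].

## Interface

Orientations are given as a unit quaternion [x, y, z, w].
In Python, from rig import env gives the robot as it stands.
- The arm moves only by the tool servo_tool, never from a script. Its arguments are lists of equal length, an entry for each row: "rot": the turn, a rotation vector about the world's x, y, z in rad, a list of three; "delta_pos": the shift along the world's x, y, z in mm, a list of three; "grip": the closure in counts, from 0 (fully open) to 255 (shut). In form: {"rot": [[ax, ay, az], ...], "delta_pos": [[tx, ty, tz], ...], "grip": [grip, ...]}. A call has exactly 8 rows; each row shifts and turns the commanded pose from where the row before left it; what a row does not reach is not made up. A row lasts 1/10 s, in which the tool goes at most 50 mm and 8.59 degrees, less where a joint would pass 70% of its speed; a pose out of reach is approached as far as the arm can. A call is refused whole if a number of a shift passes 50 or a number of a turn 0.15, either way. A call with a gripper value outside its range is refused whole. The fingers move at their own pace and stop on an object; "force" is the grip in N (left out, the last holds). Time passes only in rows, so rows that do not move let the fingers close, or fill a call up. It gives the time, the measured TCP pose, the force and the opening at its end, in the units of the state.
- env.get_obs(): the state, without advancing time (a new reading comes with each control period).
- env.snapshot(name): name is "side" or "top" or "wrist"; returns a dict with "pixels" (480x640x3 uint8, red, green, blue), "range_z" (480x640 float32, m along the optical axis (not along the pixel's ray), 0 where there is no reading), "mtx" (3x3 intrinsics, pixels), "k1" (the pictures are not rectified: a ray, as slopes to the right and down, at radius r is drawn at 1 + k1 r^2 times it, then the intrinsics apply), "R" (3x3) and "t" (3): a world point X has camera coordinates R X + t; the wrist camera has in their place "T_tool_cam" (4x4, takes a point from camera to tool coordinates, whose origin is the TCP and whose axes are the tool frame's). Camera axes: x right, y down, z forward; pixel columns grow to the right and rows downward; lengths in m; the calibration is good to about 2 mm. A picture is of the moment at which its call begins: read the wrist's pose just before it.
- env.job_done(): hands the job in, once; it reports no verdict.
The state is a dict: "t": time; "joint_positions": joint angles; "joint_velocities": joint speeds; "joint_efforts": joint torques, N m; "tool_pos": TCP position; "eef_rot": TCP orientation; "ft_force": force on the tool from outside, world axes, zero at the start; "ft_torque": the same for the moment, N m; "grip_width": opening from 0.0 (shut) to 1.0 (fully open).
Only numpy, scipy, OpenCV 4.12 (cv2) and the standard library are available. Lean on these libraries where they do the work, as an engineer would, in place of code of your own. Each camera call takes 0.05 s, during which the arm holds its last target. There are 200 camera calls.

## Working session

There is one attempt and no reset: what is moved stays moved. The work goes in short steps, Python scripts to look and compute and a tool call to move; the robot and the scene stay as the last step left them, time stands still between calls to the robot, and variables do not carry over. Pictures are saved under pics/ and viewed, on a budget of 10 in all, crops included, one or two more only if the job needs it, and the job is handed in when it is done.

Besides the shell and the picture viewer there is one more tool, called after ">>>" as a command line: name --argument value ..., lists and objects as JSON in quotes. servo_tool: Moves the arm, as the interface text tells. Its arguments: {"type":"object","properties":{"rot":{"type":"array"},"delta_pos":{"type":"array"},"grip":{"type":"array"},"force":{"type":"number"}},"required":["rot","delta_pos","grip"]}

```bash
mkdir -p pics; ls; cat > h.py <<'E'
import numpy as np, cv2
from rig import env
from scipy.spatial.transform import Rotation as Ro
def cloud(name):
    o=env.get_obs(); s=env.snapshot(name); z=s["range_z"]; K=s["mtx"]; k1=s["k1"]
    v,u=np.mgrid[0:480,0:640]
    p=np.stack([u.ravel(),v.ravel()],1).astype(float)[:,None]
    n=cv2.undistortPoints(p,K,np.array([k1,0,0,0.]))[:,0].reshape(480,640,2)
    c=np.dstack([n*z[...,None],z])
    if "R" in s: w=(c-s["t"])@s["R"]
    else:
        T=s["T_tool_cam"]; t=c@T[:3,:3].T+T[:3,3]
        w=t@Ro.from_quat(o["eef_rot"]).as_matrix().T+o["tool_pos"]
    w[z==0]=np.nan
    return s["pixels"],w
def save(n,img): cv2.imwrite("pics/"+n+".png",np.ascontiguousarray(img[...,::-1]))
E
python3 - <<'E'
from h import *
print(env.get_obs())
for n in ("top","side"):
    p,w=cloud(n); save(n,p); np.savez(n+".npz",p=p,w=w)
E
```

```text
pics
{'t': 0.0, 'joint_positions': array([-1.26262618e+00,  1.24515000e-01,  1.65169453e+00,  3.75489866e-05,
        1.36745998e+00, -8.25689847e-02]), 'joint_velocities': array([ 0.00058509, -0.00013886, -0.00063611, -0.00048043,  0.0005383 ,
       -0.00041827]), 'joint_efforts': array([-1.45831789e-03, -4.23617399e+01, -3.65454054e+01, -1.92322195e-04,
        6.92054411e-03,  2.58067647e-07]), 'tool_pos': array([ 0.24738939, -0.60044804,  0.24103444]), 'eef_rot': array([ 8.30922199e-01, -5.56387653e-01, -8.00807772e-04, -6.61338559e-04]), 'ft_force': array([-0.43777488, -0.55688635, -0.6403922 ]), 'ft_torque': array([-0.01610893,  0.05448953,  0.00232405]), 'grip_width': 1.0024370562845388}
```

View pics/top.png

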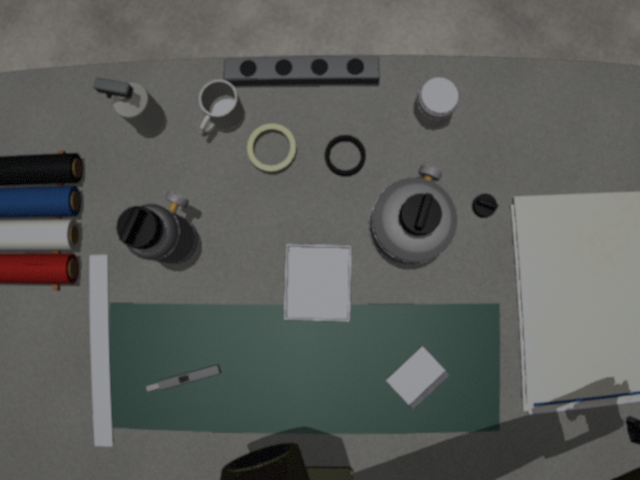

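View pics/side.png

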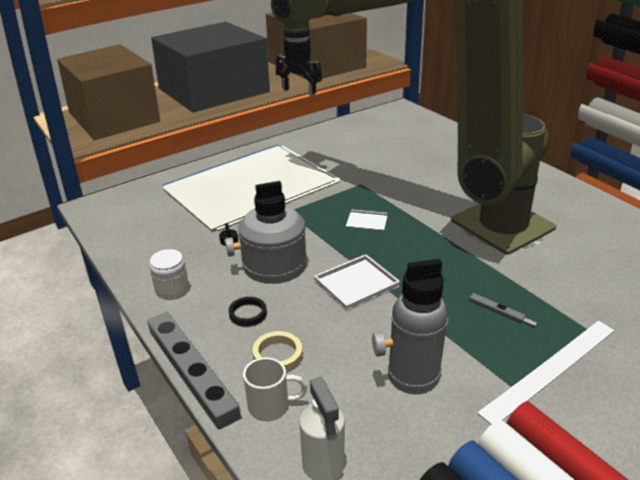

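The top view shows the wide tank at (413,222) with its cap at (421,213), the tall tank at (150,230), a tray at (318,282), a white block or box at (417,377) and a small loose cap at (485,205). The side view confirms which tank is wide and which is tall. Next I'll measure these from the depth data.

```bash
python3 - <<'E'
from h import *
d=np.load("top.npz"); p,w=d["p"],d["w"]
def reg(u0,u1,v0,v1): return w[v0:v1,u0:u1].reshape(-1,3)
def st(n,q): 
    if len(q)<3: print(n,len(q));return
    r=cv2.minAreaRect((q[:,:2]*1000).astype(np.float32)); print(n,len(q),'mean',q.mean(0).round(4),'rect',np.round(r[0],1),np.round(r[1],1),round(r[2],1))
q=reg(365,460,165,270);q=q[~np.isnan(q[:,2])]
print('maxz',np.sort(q[:,2])[-5:])
for a,b in((.212,.3),(.175,.208),(.12,.16)): st((a,b),q[(q[:,2]>a)&(q[:,2]<b)])
b=q[(q[:,2]>.212)]; m=b[:,:2].mean(0); e=np.linalg.eigh(np.cov((b[:,:2]).T))[1][:,1]; print('bar dir',np.degrees(np.arctan2(e[1],e[0])))
q=reg(275,360,235,330);st('tray rim',q[(q[:,2]>.011)&(q[:,2]<.03)]);print('floor z',np.nanmedian(reg(305,332,270,300),0))
for n,(u,v) in dict(white=(417,377),small=(485,205),tall=(139,227)).items(): print(n,w[v,u])
q=reg(105,190,200,262);st('talltop',q[q[:,2]>.25])
z=w[...,2]
save("crop",np.hstack([cv2.convertScaleAbs(cv2.resize(p[160:275,360:505],(435*1,345),interpolation=2),alpha=2.2),cv2.convertScaleAbs(cv2.resize(p[230:345,260:375],(345,345)),alpha=1.3)]))
E
```

```text
maxz [0.22801823 0.22809128 0.2281653  0.22824544 0.22944227]
(0.212, 0.3) 329 mean [ 0.5874 -0.2111  0.2236] rect [ 587.7 -211.5] [14.6 60.4] 72.0
(0.175, 0.208) 1044 mean [ 0.5852 -0.2096  0.1912] rect [ 587. -212.] [69.1 69.3] 71.2
(0.12, 0.16) 3581 mean [ 0.582  -0.2062  0.1334] rect [ 586.4 -212.1] [148.4 147.1] 66.4
bar dir 162.95804013324843
tray rim 583 mean [ 0.4755 -0.0313  0.0166] rect [474.4 -31.8] [130.3 150.5] 88.4
floor z [ 0.46952237 -0.03335126  0.00304873]
white [ 0.28538834 -0.23032303  0.00443629]
small [ 0.62551733 -0.36568923  0.03473026]
tall [0.56027818 0.25715791 0.23842145]
talltop 473 mean [0.5599 0.2599 0.2688] rect [561.4 262.1] [16.4 59.9] 67.1
```

View pics/crop.png

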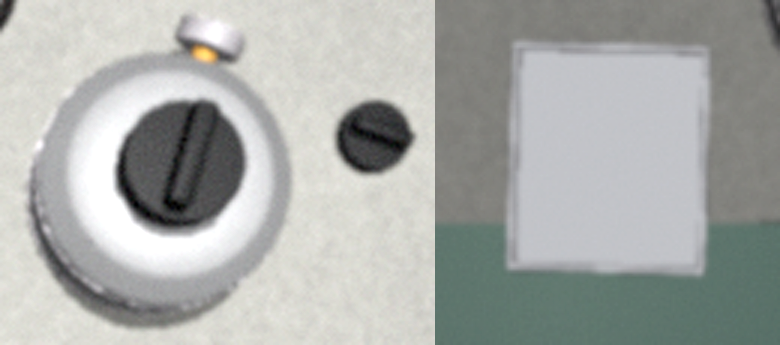

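Measurements:
- The wide tank's cap is 69 mm across, with its bar top at about 0.226, and both fit the description. Its centre is (0.587, -0.212) and the bar points to about -17.5°.
- The tray is 150 x 130 mm with its rim at 0.017, centred at (0.4745, -0.032).
- The look-alikes are the tall tank's cap (top z 0.27), the small loose cap at (485,205), and the flat white sheet at (417,377).

I'm approaching the wide tank's cap now.

>>> servo_tool --rot '[[0, 0, -0.06], [0, 0, -0.06], [0, 0, -0.06], [0, 0, -0.06], [0, 0, -0.06], [0, 0, -0.06], [0, 0, -0.06], [0, 0, -0.06]]' --delta_pos '[[20, 24, 12], [25, 30, 12], [30, 35, 12], [30, 35, 12], [30, 35, 10], [30, 35, 0], [30, 35, 0], [30, 35, 0]]' --grip '[0, 0, 0, 0, 0, 0, 0, 0]' --force 80

```text
t: 0.9
tool_pos: [0.4734, -0.3352, 0.3]
eef_rot: [-0.674, 0.739, 0.0, -0.0]
ft_force: [0.4, -1.1, 0.1]
grip_width: 1.004
```

>>> servo_tool --rot '[[0, 0, -0.06], [0, 0, -0.06], [0, 0, -0.06], [0, 0, -0.04], [0, 0, 0], [0, 0, 0], [0, 0, 0], [0, 0, 0]]' --delta_pos '[[30, 35, 0], [30, 35, 0], [30, 30, 0], [20, 20, 0], [0, 0, 0], [0, 0, 0], [0, 0, 0], [0, 0, 0]]' --grip '[0, 0, 0, 0, 0, 0, 0, 0]'

```text
t: 1.7
tool_pos: [0.5818, -0.218, 0.3003]
eef_rot: [-0.589, 0.808, 0.0, -0.0]
ft_force: [-0.0, -0.3, 0.7]
grip_width: 1.0
```

```bash
python3 - <<'E'
from h import *
p,w=cloud("wrist"); o=env.get_obs(); print(o["tool_pos"],o["joint_positions"],o["ft_force"],o["ft_torque"])
x=Ro.from_quat(o["eef_rot"]).as_matrix(); print(x.round(3),np.degrees(np.arctan2(x[1,0],x[0,0])))
save("w1",p)
q=w.reshape(-1,3);q=q[~np.isnan(q[:,2])]
q=q[np.hypot(q[:,0]-.587,q[:,1]+.212)<.06]
for a,b in((.215,.24),(.183,.2)):
    s=q[(q[:,2]>a)&(q[:,2]<b)]; print(len(s),np.median(s[:,2]) if len(s) else 0)
    if len(s)>5: r=cv2.minAreaRect((s[:,:2]*1000).astype(np.float32)); print(r)
E
```

```text
[ 0.58186739 -0.21800911  0.30033364] [-4.44781756e-01  3.21132626e-02  1.65047635e+00 -1.63786024e-04
  1.45905230e+00  1.43678396e+00] [-0.33315717 -0.26801243 -0.7143907 ] [-0.00547949 -0.01777176 -0.04173814]
[[-0.306 -0.952 -0.   ]
 [-0.952  0.306 -0.   ]
 [ 0.     0.    -1.   ]] -107.8047272043094
1825 0.2249506918520961
((587.2222290039062, -212.26199340820312), (13.947480201721191, 59.483009338378906), 73.07563018798828)
4917 0.19219654644793815
((587.6323852539062, -212.77223205566406), (68.2575912475586, 68.12214660644531), 72.41685485839844)
```

View pics/w1.png

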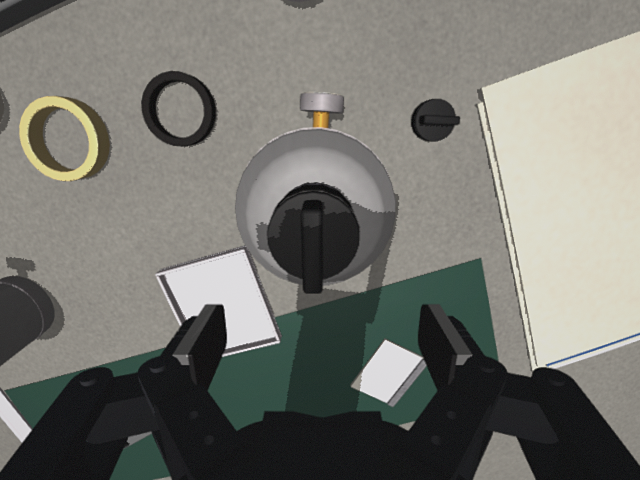

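The wrist view shows the bar at (313,245), nearly aligned between the jaws. Its centre is (0.5873, -0.2125), direction -16.9°, top 0.225. I'll go down and grip it.

>>> servo_tool --rot '[[0, 0, 0.015], [0, 0, 0], [0, 0, 0], [0, 0, 0], [0, 0, 0], [0, 0, 0], [0, 0, 0], [0, 0, 0]]' --delta_pos '[[5.5, 5.5, -14], [0, 0, -20], [0, 0, -20], [0, 0, -20], [0, 0, -12], [0, 0, -8], [0, 0, 0], [0, 0, 0]]' --grip '[0, 0, 0, 0, 0, 0, 0, 0]' --force 60

```text
t: 2.55
tool_pos: [0.5884, -0.2117, 0.207]
eef_rot: [-0.596, 0.803, -0.0, 0.0]
ft_force: [0.5, 0.1, 1.5]
grip_width: 1.002
```

>>> servo_tool --rot '[[0, 0, 0], [0, 0, 0], [0, 0, 0], [0, 0, 0], [0, 0, 0], [0, 0, 0], [0, 0, 0], [0, 0, 0]]' --delta_pos '[[0, 0, 0], [0, 0, 0], [0, 0, 0], [0, 0, 0], [0, 0, 0], [0, 0, 0], [0, 0, 0], [0, 0, 0]]' --grip '[255, 255, 255, 255, 255, 255, 255, 255]'

```text
t: 3.35
tool_pos: [0.5881, -0.2117, 0.2068]
eef_rot: [-0.596, 0.803, -0.0, -0.0]
ft_force: [-1.5, -0.2, 2.5]
grip_width: 0.15
```

```bash
cat > s.py <<'E'
from h import *
o=env.get_obs(); x=Ro.from_quat(o["eef_rot"]).as_matrix()
print(o["t"],o["tool_pos"].round(4),'yaw',np.degrees(np.arctan2(x[1,0],x[0,0])).round(2),'f',o["ft_force"].round(2),'tq',o["ft_torque"].round(3),'w',round(o["grip_width"],3),'q6',o["joint_positions"][5].round(3))
E
python3 s.py
```

```text
3.35 [ 0.5881 -0.2117  0.2068] yaw -106.86 f [-1.52 -0.16  2.47] tq [-0.134  0.176  0.027] w 0.15 q6 1.434
```

The bar is gripped (width 0.15, about 13 mm). I'll turn it slowly towards the first stop, watching the force.

>>> servo_tool --rot '[[0, 0, 0.035], [0, 0, 0.035], [0, 0, 0.035], [0, 0, 0.035], [0, 0, 0.035], [0, 0, 0.035], [0, 0, 0.035], [0, 0, 0.035]]' --delta_pos '[[0, 0, 0.3], [0, 0, 0], [0, 0, 0], [0, 0, 0], [0, 0, 0], [0, 0, 0], [0, 0, 0], [0, 0, 0]]' --grip '[255, 255, 255, 255, 255, 255, 255, 255]'

```text
t: 4.15
tool_pos: [0.5883, -0.2112, 0.2068]
eef_rot: [-0.703, 0.712, -0.0, 0.0]
ft_force: [-0.2, 0.2, 2.1]
grip_width: 0.153
```

```bash
python3 s.py
```

```text
4.15 [ 0.5883 -0.2112  0.2068] yaw -90.74 f [-0.19  0.19  2.14] tq [ 0.121 -0.018 -0.073] w 0.153 q6 1.153
```

>>> servo_tool --rot '[[0, 0, 0.015], [0, 0, 0.015], [0, 0, 0.015], [0, 0, 0], [0, 0, 0], [0, 0, 0], [0, 0, 0], [0, 0, 0]]' --delta_pos '[[0, 0, 0], [0, 0, 0], [0, 0, 0], [0, 0, 0], [0, 0, 0], [0, 0, 0], [0, 0, 0], [0, 0, 0]]' --grip '[255, 255, 255, 255, 255, 255, 255, 255]'

```text
t: 4.95
tool_pos: [0.5883, -0.2116, 0.2068]
eef_rot: [0.718, -0.696, 0.0, -0.0]
ft_force: [3.4, -0.8, 2.6]
grip_width: 0.153
```

```bash
python3 s.py
```

```text
4.95 [ 0.5883 -0.2116  0.2068] yaw -88.24 f [ 3.43 -0.84  2.59] tq [-0.163 -0.437 -0.097] w 0.153 q6 1.109
```

>>> servo_tool --rot '[[0, 0, 0.015], [0, 0, 0.015], [0, 0, 0], [0, 0, 0], [0, 0, 0], [0, 0, 0], [0, 0, 0], [0, 0, 0]]' --delta_pos '[[0, 0, 0], [0, 0, 0], [0, 0, 0], [0, 0, 0], [0, 0, 0], [0, 0, 0], [0, 0, 0], [0, 0, 0]]' --grip '[255, 255, 255, 255, 255, 255, 255, 255]'

```text
t: 5.75
tool_pos: [0.5883, -0.2117, 0.2068]
eef_rot: [0.728, -0.685, 0.0, -0.0]
ft_force: [3.9, -3.0, 1.5]
grip_width: 0.153
```

```bash
python3 s.py
```

```text
5.75 [ 0.5883 -0.2117  0.2068] yaw -86.52 f [ 3.91 -3.    1.54] tq [-0.544 -0.69  -0.483] w 0.153 q6 1.079
```

>>> servo_tool --rot '[[0, 0, 0.015], [0, 0, 0.0], [0, 0, 0], [0, 0, 0], [0, 0, 0], [0, 0, 0], [0, 0, 0], [0, 0, 0]]' --delta_pos '[[0, 0, 0], [0, 0, 0], [0, 0, 0], [0, 0, 0], [0, 0, 0], [0, 0, 0], [0, 0, 0], [0, 0, 0]]' --grip '[255, 255, 255, 255, 255, 255, 255, 255]'

```text
t: 6.55
tool_pos: [0.5883, -0.2117, 0.2068]
eef_rot: [0.733, -0.68, 0.0, -0.0]
ft_force: [4.3, -2.8, 1.9]
grip_width: 0.15
```

```bash
python3 s.py
```

```text
6.55 [ 0.5883 -0.2117  0.2068] yaw -85.71 f [ 4.33 -2.84  1.86] tq [-0.591 -0.722 -0.722] w 0.15 q6 1.065
```

The z torque rose from -0.1 to -0.72 N m after about 19.5° of turn, so the cap is at the first stop. I'll ease the torque slightly and press down 10 mm.

>>> servo_tool --rot '[[0, 0, -0.01], [0, 0, 0.0], [0, 0, 0], [0, 0, 0], [0, 0, 0], [0, 0, 0], [0, 0, 0], [0, 0, 0]]' --delta_pos '[[0, 0, 0], [0, 0, -2], [0, 0, -2], [0, 0, -2], [0, 0, -2], [0, 0, -2], [0, 0, 0], [0, 0, 0]]' --grip '[255, 255, 255, 255, 255, 255, 255, 255]'

```text
t: 7.35
tool_pos: [0.5885, -0.2117, 0.1986]
eef_rot: [0.73, -0.683, 0.001, -0.0]
ft_force: [2.4, -2.4, 7.6]
grip_width: 0.153
```

```bash
python3 s.py
```

```text
7.35 [ 0.5885 -0.2117  0.1986] yaw -86.14 f [ 2.43 -2.38  7.58] tq [-0.299 -0.279 -0.063] w 0.153 q6 1.073
```

Pressed only about 8.2 mm with 7.6 N, so I'll go a little deeper.

>>> servo_tool --rot '[[0, 0, 0], [0, 0, 0.0], [0, 0, 0], [0, 0, 0], [0, 0, 0], [0, 0, 0], [0, 0, 0], [0, 0, 0]]' --delta_pos '[[0, 0, -1.5], [0, 0, 0], [0, 0, 0], [0, 0, 0], [0, 0, 0], [0, 0, 0], [0, 0, 0], [0, 0, 0]]' --grip '[255, 255, 255, 255, 255, 255, 255, 255]'

```text
t: 8.15
tool_pos: [0.5885, -0.2117, 0.1972]
eef_rot: [0.731, -0.683, 0.001, -0.0]
ft_force: [2.1, -2.0, 7.9]
grip_width: 0.151
```

```bash
python3 s.py
```

```text
8.15 [ 0.5885 -0.2117  0.1972] yaw -86.14 f [ 2.1  -1.98  7.86] tq [-0.28  -0.165 -0.038] w 0.151 q6 1.073
```

Now 9.6 mm down. I'll turn on past the stop and check the torque partway.

>>> servo_tool --rot '[[0, 0, 0.03], [0, 0, 0.03], [0, 0, 0.03], [0, 0, 0.03], [0, 0, 0.03], [0, 0, 0.03], [0, 0, 0], [0, 0, 0]]' --delta_pos '[[0, 0, -0.4], [0, 0, 0], [0, 0, 0], [0, 0, 0], [0, 0, 0], [0, 0, 0], [0, 0, 0], [0, 0, 0]]' --grip '[255, 255, 255, 255, 255, 255, 255, 255]'

```text
t: 8.95
tool_pos: [0.5881, -0.211, 0.1965]
eef_rot: [0.789, -0.614, -0.0, -0.0]
ft_force: [0.3, -0.4, 7.7]
grip_width: 0.153
```

```bash
python3 s.py
```

```text
8.95 [ 0.5881 -0.211   0.1965] yaw -75.81 f [ 0.32 -0.44  7.72] tq [0.028 0.011 0.032] w 0.153 q6 0.892
```

The torque is nil, so the cap is past the stop. I'll continue to about 73°.

>>> servo_tool --rot '[[0, 0, 0.079], [0, 0, 0.079], [0, 0, 0.079], [0, 0, 0.079], [0, 0, 0.079], [0, 0, 0.079], [0, 0, 0.079], [0, 0, 0.079]]' --delta_pos '[[0, 0, 0], [0, 0, 0], [0, 0, 0], [0, 0, 0], [0, 0, 0], [0, 0, 0], [0, 0, 0], [0, 0, 0]]' --grip '[255, 255, 255, 255, 255, 255, 255, 255]'

```text
t: 9.75
tool_pos: [0.5879, -0.2109, 0.1964]
eef_rot: [0.941, -0.337, -0.0, -0.0]
ft_force: [-1.0, -0.8, 9.1]
grip_width: 0.155
```

>>> servo_tool --rot '[[0, 0, 0], [0, 0, 0], [0, 0, 0], [0, 0, 0], [0, 0, 0], [0, 0, 0], [0, 0, 0], [0, 0, 0]]' --delta_pos '[[0, 0, 0], [0, 0, 0], [0, 0, 3], [0, 0, 3], [0, 0, 4], [0, 0, 5], [0, 0, 5], [0, 0, 0]]' --grip '[255, 255, 255, 255, 255, 255, 255, 255]'

```text
t: 10.55
tool_pos: [0.5871, -0.2109, 0.2135]
eef_rot: [0.941, -0.339, -0.002, -0.0]
ft_force: [0.7, 0.2, -3.3]
grip_width: 0.155
```

```bash
python3 s.py
```

```text
10.55 [ 0.5871 -0.2109  0.2135] yaw -39.68 f [ 0.72  0.23 -3.35] tq [ 0.016 -0.029  0.012] w 0.155 q6 0.262
```

The force is -3.3 N, which matches the cap's weight, so it's free. I'll lift clear and move over the tray.

>>> servo_tool --rot '[[0, 0, 0], [0, 0, 0], [0, 0, 0], [0, 0, 0], [0, 0, 0], [0, 0, 0], [0, 0, 0], [0, 0, 0]]' --delta_pos '[[0, 0, 5], [0, 0, 8], [0, 0, 10], [0, 0, 12], [0, 0, 12], [0, 0, 10], [0, 0, 5], [0, 0, 0]]' --grip '[255, 255, 255, 255, 255, 255, 255, 255]'

```text
t: 11.35
tool_pos: [0.5885, -0.2117, 0.2783]
eef_rot: [0.941, -0.34, 0.001, 0.0]
ft_force: [0.1, 0.5, -3.0]
grip_width: 0.154
```

>>> servo_tool --rot '[[0, 0, 0], [0, 0, 0], [0, 0, 0], [0, 0, 0], [0, 0, 0], [0, 0, 0], [0, 0, 0], [0, 0, 0]]' --delta_pos '[[-8, 12, 0], [-14, 22, 0], [-18, 29, 0], [-18, 29, 0], [-18, 29, 0], [-18, 29, 0], [-12, 19, 0], [-6, 10, 0]]' --grip '[255, 255, 255, 255, 255, 255, 255, 255]'

```text
t: 12.15
tool_pos: [0.4743, -0.0306, 0.2758]
eef_rot: [0.941, -0.339, -0.001, -0.0]
ft_force: [-0.5, -0.5, -2.9]
grip_width: 0.156
```

```bash
python3 s.py; python3 - <<'E'
from h import *
p,w=cloud("side"); save("s2",p)
p,w=cloud("wrist"); save("w2",p)
q=w.reshape(-1,3);q=q[~np.isnan(q[:,2])]
# tray rim corners estimate
s=q[(q[:,2]>.011)&(q[:,2]<.025)&(abs(q[:,0]-.4745)<.1)&(abs(q[:,1]+.032)<.1)]
print(len(s),cv2.minAreaRect((s[:,:2]*1000).astype(np.float32)))
p,w=cloud("top");q=w.reshape(-1,3);q=q[~np.isnan(q[:,2])]
s=q[(q[:,2]>.15)&(q[:,2]<.245)&(np.hypot(q[:,0]-.587,q[:,1]+.212)<.04)]; print('neck',len(s),np.median(s[:,2]))
E
```

```text
12.15 [ 0.4743 -0.0306  0.2758] yaw -39.61 f [-0.54 -0.52 -2.87] tq [-0.049 -0.039  0.024] w 0.156 q6 0.513
1364 ((473.67340087890625, -31.93659210205078), (130.5314178466797, 150.28631591796875), 88.29109954833984)
neck 626 0.1730006582099
```

View pics/s2.png

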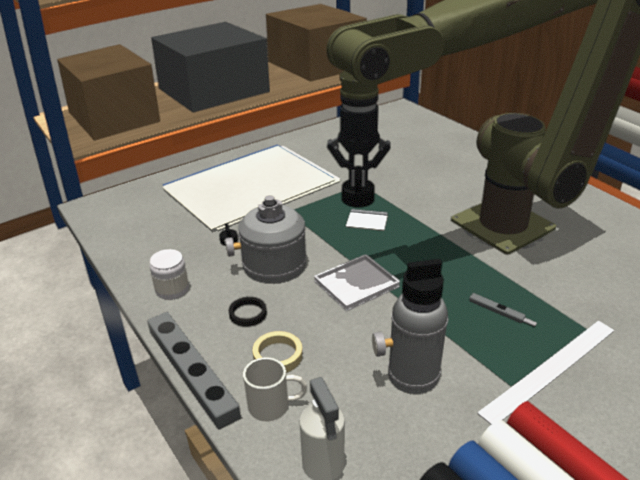

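The cap is held at (357,190) over the tray, upright, and the neck at (268,208) is open. Contact should come at TCP z of about 0.051, so I'll lower in two stages.

>>> servo_tool --rot '[[0, 0, 0], [0, 0, 0], [0, 0, 0], [0, 0, 0], [0, 0, 0], [0, 0, 0], [0, 0, 0], [0, 0, 0]]' --delta_pos '[[0, -1, -15], [0, 0, -30], [0, 0, -40], [0, 0, -40], [0, 0, -40], [0, 0, -30], [0, 0, -15], [0, 0, -5]]' --grip '[255, 255, 255, 255, 255, 255, 255, 255]'

```text
t: 13.1
tool_pos: [0.4738, -0.034, 0.0579]
eef_rot: [0.94, -0.34, -0.003, 0.001]
ft_force: [-0.3, 0.5, -1.9]
grip_width: 0.151
```

>>> servo_tool --rot '[[0, 0, 0], [0, 0, 0], [0, 0, 0], [0, 0, 0], [0, 0, 0], [0, 0, 0], [0, 0, 0], [0, 0, 0]]' --delta_pos '[[0, 0, 0], [0, 0, 0], [0, 0, -1], [0, 0, -1], [0, 0, -1], [0, 0, -1], [0, 0, -1], [0, 0, 0]]' --grip '[255, 255, 255, 255, 255, 255, 255, 255]'

```text
t: 13.9
tool_pos: [0.4759, -0.0334, 0.0566]
eef_rot: [0.941, -0.34, -0.0, 0.0]
ft_force: [-0.2, 0.0, -2.3]
grip_width: 0.15
```

```bash
python3 s.py
```

```text
13.9 [ 0.4759 -0.0334  0.0566] yaw -39.7 f [-0.19  0.   -2.33] tq [ 0.003 -0.024  0.019] w 0.15 q6 0.51
```

>>> servo_tool --rot '[[0, 0, 0], [0, 0, 0], [0, 0, 0], [0, 0, 0], [0, 0, 0], [0, 0, 0], [0, 0, 0], [0, 0, 0]]' --delta_pos '[[0, 0, -1], [0, 0, -1], [0, 0, -1], [0, 0, -1], [0, 0, -1], [0, 0, 0], [0, 0, 0], [0, 0, 0]]' --grip '[255, 255, 255, 255, 255, 255, 255, 255]'

```text
t: 14.7
tool_pos: [0.4762, -0.0335, 0.0518]
eef_rot: [0.941, -0.34, 0.0, -0.0]
ft_force: [-0.0, -0.8, -2.6]
grip_width: 0.153
```

```bash
python3 s.py
```

```text
14.7 [ 0.4762 -0.0335  0.0518] yaw -39.7 f [-0.03 -0.83 -2.58] tq [-0.004  0.048  0.003] w 0.153 q6 0.51
```

>>> servo_tool --rot '[[0, 0, 0], [0, 0, 0], [0, 0, 0], [0, 0, 0], [0, 0, 0], [0, 0, 0], [0, 0, 0], [0, 0, 0]]' --delta_pos '[[0, 0, -0.5], [0, 0, -0.5], [0, 0, -0.5], [0, 0, -0.5], [0, 0, 0], [0, 0, 0], [0, 0, 0], [0, 0, 0]]' --grip '[255, 255, 255, 255, 255, 255, 255, 255]'

```text
t: 15.5
tool_pos: [0.4763, -0.0336, 0.0507]
eef_rot: [0.941, -0.34, -0.0, 0.0]
ft_force: [-4.1, -0.5, 6.0]
grip_width: 0.151
```

```bash
python3 s.py
```

```text
15.5 [ 0.4763 -0.0336  0.0507] yaw -39.7 f [-4.06 -0.48  5.97] tq [0.127 0.707 0.023] w 0.151 q6 0.51
```

Contact came at TCP z = 0.051, as predicted. I'll ease up, open and retreat.

>>> servo_tool --rot '[[0, 0, 0], [0, 0, 0], [0, 0, 0], [0, 0, 0], [0, 0, 0], [0, 0, 0], [0, 0, 0], [0, 0, 0]]' --delta_pos '[[0, 0, 0.5], [0, 0, 0], [0, 0, 0], [0, 0, 0], [0, 0, 0], [0, 0, 0], [0, 0, 0], [0, 0, 0]]' --grip '[255, 250, 0, 0, 0, 0, 0, 0]'

```text
t: 16.3
tool_pos: [0.4761, -0.0335, 0.0502]
eef_rot: [0.941, -0.34, 0.0, -0.0]
ft_force: [-0.4, -0.7, -0.6]
grip_width: 1.002
```

>>> servo_tool --rot '[[0, 0, 0], [0, 0, 0], [0, 0, 0], [0, 0, 0], [0, 0, 0], [0, 0, 0], [0, 0, 0], [0, 0, 0]]' --delta_pos '[[0, 0, 0], [0, 0, 5], [0, 0, 15], [0, 0, 25], [0, 0, 35], [0, 0, 40], [0, 0, 40], [0, 0, 20]]' --grip '[0, 0, 0, 0, 0, 0, 0, 0]'

```text
t: 17.1
tool_pos: [0.4776, -0.0338, 0.2352]
eef_rot: [0.941, -0.34, 0.003, -0.001]
ft_force: [0.1, -0.5, 0.1]
grip_width: 1.0
```

>>> servo_tool --rot '[[0, 0, 0], [0, 0, 0], [0, 0, 0], [0, 0, 0], [0, 0, 0], [0, 0, 0], [0, 0, 0], [0, 0, 0]]' --delta_pos '[[0, 0, 15], [0, 0, 5], [0, 0, 0], [0, 0, 0], [0, 0, 0], [0, 0, 0], [0, 0, 0], [0, 0, 0]]' --grip '[0, 0, 0, 0, 0, 0, 0, 0]'

```text
t: 17.9
tool_pos: [0.476, -0.0335, 0.2499]
eef_rot: [0.941, -0.34, -0.0, 0.0]
ft_force: [0.1, 0.7, 0.0]
grip_width: 1.001
```

```bash
python3 s.py; python3 - <<'E'
from h import *
p,w=cloud("side"); p2,w2=cloud("wrist")
save("end",np.hstack([p[150:450,150:550],cv2.resize(p2,(400,300))]))
q=w2.reshape(-1,3);q=q[~np.isnan(q[:,2])];q=q[np.hypot(q[:,0]-.4763,q[:,1]+.0336)<.06]
for a,b in((.062,.08),(.028,.045)):
    s=q[(q[:,2]>a)&(q[:,2]<b)]; print(len(s),np.median(s[:,2]),np.std(s[:,2]),cv2.minAreaRect((s[:,:2]*1000).astype(np.float32)))
E
```

```text
17.9 [ 0.476  -0.0335  0.2499] yaw -39.71 f [0.06 0.71 0.03] tq [-0.034  0.025  0.007] w 1.001 q6 0.51
903 0.0688552873424366 0.0011861254680245353 ((475.6545104980469, -34.432106018066406), (59.15278625488281, 13.797840118408203), 50.542789459228516)
2584 0.036149933891655425 0.0012985902524272949 ((475.7482604980469, -34.297943115234375), (68.20599365234375, 69.85539245605469), 49.7296257019043)
```

View pics/end.png

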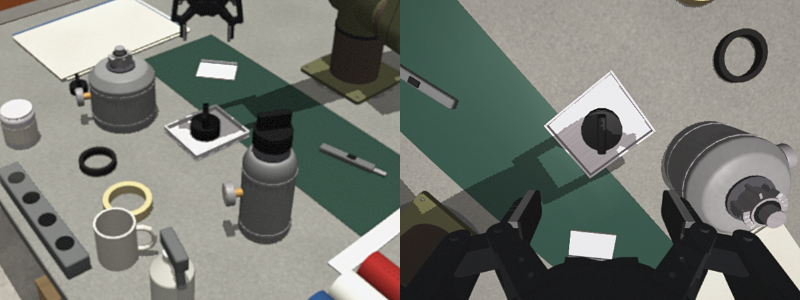

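The cap stands upright in the tray: crop (205,125) in the side view and (602,130) in the wrist view. Its flat top is at z 0.036 (4 + 32 mm) and its bar top at 0.069, both as expected. The neck is open and the tall tank is untouched, so I'm handing in.

```bash
python3 -c "
from rig import env
env.job_done()"
```

```text
the job is handed in; nothing more can be done
```

The wide tank is open, its cap stands upright on its rim in the aluminium tray, and the job is handed in at about 18 s of the 51 s allowed.

- **Opening:** I turned the cap anticlockwise about 19.5° to the first stop without pressing it down. There the torque rose to 0.7 N m. I pressed it down about 10 mm against roughly 8 to 9 N, then turned on to about 73°, where it lifted free (wrist force about -3 N, the cap's weight).
- **Final check:** The cap's flat top is at z = 36 mm and its bar top at 69 mm, both as expected. It is within about 3 mm of the tray's centre, the neck is open, the gripper is clear, and the tall tank was not touched.
- **Disagreement:** The first 10 mm press command measured only 8.2 mm. I added 1.9 mm, which brought the measured depth to about 10 mm. No other checks failed.

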